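Reset the telescopic column stand for the long column

TASK

The sloping column stand is still set for the short column. Press its spring button in flush, slide the sleeve up the slope to the very next hole so that the button springs out again, then lay the long column down in the two rests, between their end plates, and let go; leave the short column where it lies.

Things in the scene. Friction and masses are not known exactly. Their poses are not given: they have to be found in the camera images.
- stand: fixed grey stand: base plate 175 x 104 x 14 mm whose foot holds a 22 mm square steel mast rising at 25 degrees to the level toward the stand's +x. Origin on the bench below the button; x level, the way the mast rises, y to the left, z up. The tube axis passes 103 mm above the origin. A 28 mm square aluminium sleeve slides on the mast and carries the upper rest
- button_nose (a point): tip of a 10 mm round-nosed spring button in the mast, out through a 13 mm hole in the sleeve's -y side: 20 mm from the tube axis, 6 mm proud. Moves inward (+y) when pressed. x up the slope, z square to the slope. Here the sleeve is clear for 50 mm along either way and can be taken across its y sides, one finger on the button, and slid in that same grip
- button (a joint): travel of the button, m: 0 out, 0.006 flush with the sleeve, 0.008 under the 2 mm wall between holes. Spring: 2 N at first, 4 N flush, 5 N under the wall. Once it is flush (half a mm proud will do) the edge of the hole pushes its round nose under as the sleeve slides
- sleeve (a joint): travel of the sleeve up the slope, m: about 0 as found, 0.030 at the next hole, 0.060 at the last, each with 1.5 mm play (the further holes lie 30 and 60 mm down the slope in its -y side). Locked while the button is out; else slides with 3 to 5 N (10 to 20 N while it pushes the button under) and stays where it is left
- lower_rest (a point): white lower rest, fixed at the mast's foot: middle of its channel floor at the inner face of its end plate, 34 mm above the tube axis. x up the slope, y level to the left, z square to the slope. The channel runs 22 mm up the slope; floor 16 mm wide, sides leaning out 30 degrees, so a hexagon lies in it on a flat; end plate with flared lip 22 mm high
- upper_rest (a point): the same rest on the sleeve's top end, moving with it: middle of its channel floor at the inner face of its end plate; the channel runs 22 mm down the slope from here. Same axes as lower_rest, from which it lies 164 mm up the slope as found, 194 mm with the sleeve at the next hole, where the long column fits with 6 mm to spare
- long_column: the longer of two steel columns: 188 mm long, round 16 mm barrel with a 30 mm long hexagon fitting (24 mm across flats) at each end, about 0.3 kg. Origin at its middle on its axis, x along it (both ends alike). It lies on the bench on a flat, axis 12 mm up; in the rests its axis is 12 mm above the channel floors
- short_column: the same kind of column, 158 mm long, lying on the bench; origin at its middle on its axis, x along it. Not to be moved

How it is judged:
On the way, in this order (a step that is already met when the one before it is completed fails the run):
1. the button is pressed in flush with the sleeve (value of joint button above 0.005 m), for 0.05 s.
2. the sleeve stands at the next hole and the button has sprung out through it (value of joint sleeve between 0.027 and 0.033 m and value of joint button below 0.0015 m), for 0.2 s.
At the end, for the whole second after the job is handed in: sleeve at 30 mm (3 mm either way) with the button out, long column at rest in both rests: its middle 97 mm (8 mm either way) up the slope from the lower end plate, within 5 mm sideways, axis 8 to 17 mm above the channel floor and within 0.05 rad of the slope (all of step 2 and x of long_column in the frame of lower_rest between 0.089 and 0.105 m and y of long_column in the frame of lower_rest between -0.005 and 0.005 m and z of long_column in the frame of lower_rest between 0.008 and 0.017 m and angle between the x axis of long_column and the x axis of lower_rest, either way round below 0.05 rad and linear speed of long_column below 0.02 m/s); the robot touches nothing.
It fails at once if the short column is moved by more than 30 mm (distance of short_column from where it was at the start of the episode above 0.03 m).
It also fails if it takes over 51 s, if anything falls off the work surface, if the arm or the gripper's body presses on something with over 40 N, if the wrist force passes 120 N, or if a joint passes its speed limit or range.

ROBOT

A 6-joint arm with a two-finger parallel gripper is mounted at the origin on a cart in front of the work surface, level with it; the furniture and walls round the work are solid. World frame = base frame: x ahead of the robot, y to its left, z up, the work surface at z = 0. Lengths are in m, angles in rad, forces in N, time in s.
With the tool pointing down it reaches from about 0.3 to 0.775 m from the base axis. Payload 14.6 kg.
Tool frame: the origin (TCP) lies at the centre of the arm's flange, where the gripper is bolted on; the fingertips stand 199 mm ahead of it and the grasp point (between the pads) lies ctrl.tcp_to_grasp ahead of it (ctrl.tcp_to_grasp is the distance from the TCP to the grasp point, in m); z points along the fingers, y is the line along which they close (so a half turn about z gives the same grasp; the last joint's range is limited). The gripper opens to 94 mm and grips with 3 to 60 N. Pads are 16 mm wide; open, the fingers measure 119 mm over their backs; the gripper's body (75 mm by 177 mm) begins 78 mm behind the grasp point.
Start: joints at [1.282, 0.3, 1.521, -0, 1.321, -0.067], TCP at [0.121, 0.537, 0.405] pointing down, gripper open.
Joint ranges: [-3.03, 3.03], [-0.79, 2.21], [0.23, 2.52], [-1.04, 4.18], [0, 3.07], [-2.55, 2.55]. Speed limits (rad/s): [2.22, 2.22, 2.57, 3.14, 3.14, 3.14].

INTERFACE

Orientations are given as [roll, pitch, yaw] about the fixed x, y, z axes, in that order (R = Rz(yaw) Ry(pitch) Rx(roll)).
In Python, from station import ctrl gives the robot as it stands. The module is installed in compiled form; this text tells all that it offers.
- The arm moves only by the shell command python3 -m jog 'ROWS' [OPENING] [FORCE]. ROWS is JSON, a list of rows, each a list of 6 numbers: the shift along the tool's x, y, z in cm, then the turn, a rotation vector about the tool's x, y, z in rad. In form: [[tx, ty, tz, ax, ay, az], ...]. A call has 1 to 8 rows; each row is the pose to reach, as a shift and turn from the pose commanded when the call began, along the tool's axes at that moment; what a row does not reach only later rows make up. A row lasts 1/10 s, in which the tool goes at most 50 mm and 8.59 degrees, less where a joint would pass 70% of its speed; a pose out of reach is approached as far as the arm can. A call with a gripper value outside its range is refused whole. OPENING is the opening in per cent of the stroke, from 0 (shut) to 100 (fully open), set as the call begins (- or left out, the last holds). The fingers move at their own pace and stop on an object; FORCE is the grip in N (left out, the last holds). Time passes only in rows, so rows that repeat a pose let the fingers close. It gives the time, the measured TCP pose, the force, the opening and the grip force at its end, in the units of the state.
- ctrl.get_obs(): the state, without advancing time (a new reading comes with each control period).
- ctrl.camera(name): name is "side" or "top" or "wrist"; returns a dict with "img" (480x640x3 uint8, blue, green, red), "intrinsics" (3x3 intrinsics, pixels), "R" (3x3) and "t" (3): a world point X has camera coordinates R X + t. Camera axes: x right, y down, z forward; pixel columns grow to the right and rows downward; lengths in m; the calibration is good to about 2 mm. A picture is of the moment at which its call begins. There is no depth.
- ctrl.hand_in(): hands the job in; it is judged then, once.
The state is a dict: "time_s": time; "qpos": joint angles; "joint_vel": joint speeds; "tau": joint torques, N m; "ee_pos": TCP position; "eef_rot": TCP orientation; "force": force on the tool from outside, world axes, zero at the start; "moment": the same for the moment, N m; "grip_width": finger opening in m; "grip_force": force on a finger pad.
Only numpy, scipy, OpenCV 4.12 (cv2) and the standard library are available. Lean on these libraries where they do the work, as an engineer would, in place of code of your own. Each camera call takes 0.05 s, during which the arm holds its last target. There are 200 camera calls.

## Working session

There is one attempt and no reset: what is moved stays moved. The work goes in short steps, Python scripts to look and compute and a shell command to move; the robot and the scene stay as the last step left them, time stands still between calls to the robot, and variables do not carry over. Pictures are saved under pics/ and viewed, at most 10 in all, crops included, and the job is handed in when it is done.

```bash
mkdir -p pics
python3 - <<'E'
from station import ctrl
import cv2,numpy as np
o=ctrl.get_obs();print({k:np.round(v,3).tolist() for k,v in o.items()},ctrl.tcp_to_grasp)
for n in("side","top"):
    c=ctrl.camera(n);cv2.imwrite(f"pics/{n}0.png",c["img"]);np.savez(f"{n}0.npz",**c)
    print(n,c["intrinsics"].round(1).tolist(),(-c["R"].T@c["t"]).round(3),c["R"].round(3).tolist())
E
```

```text
{'time_s': 0.0, 'qpos': [1.282, 0.3, 1.522, 0.0, 1.321, -0.067], 'joint_vel': [0.0, -0.0, -0.0, -0.001, 0.0, 0.002], 'tau': [0.0, -53.18, -35.275, 0.071, 0.024, -0.0], 'ee_pos': [0.121, 0.536, 0.404], 'eef_rot': [-3.14, -0.0, 2.92], 'force': [-0.026, -0.234, -0.431], 'moment': [0.053, 0.038, 0.043], 'grip_force': 0.0, 'grip_width': 0.094} 0.1804
side [[539.2, 0.0, 329.3], [0.0, 539.2, 238.7], [0.0, 0.0, 1.0]] [ 0.13  -0.753  0.641] [[0.842, -0.54, -0.004], [-0.313, -0.483, -0.818], [0.439, 0.69, -0.576]]
top [[509.0, 0.0, 323.9], [0.0, 509.0, 242.4], [0.0, 0.0, 1.0]] [ 0.415 -0.097  0.988] [[-0.011, -1.0, 0.006], [-0.989, 0.01, -0.145], [0.145, -0.008, -0.989]]
```

View pics/top0.png

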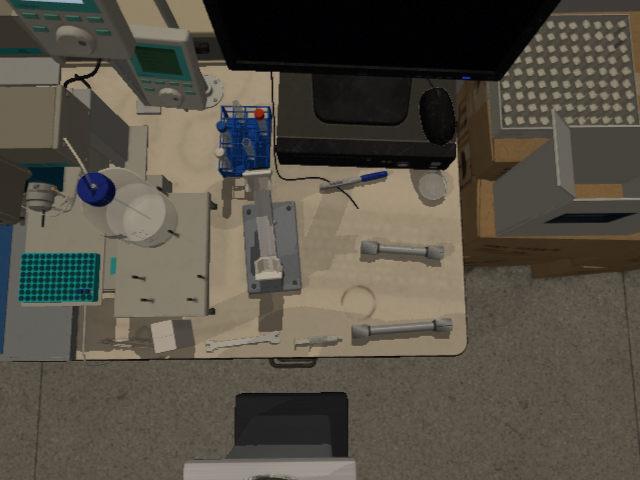

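View pics/side0.png

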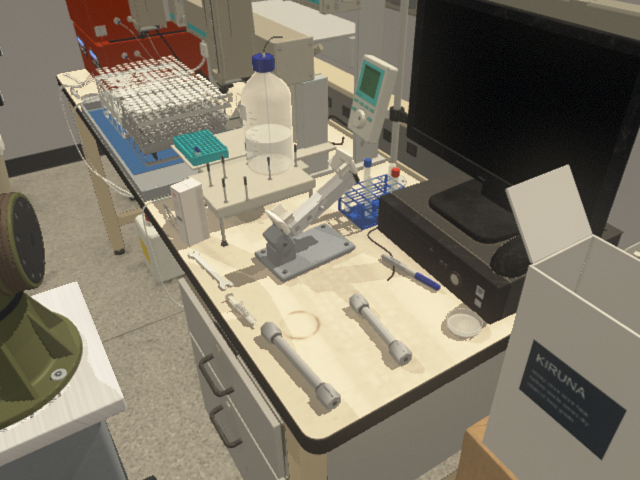

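```bash
cat > h.py <<'E'
import numpy as np,cv2
def load(n): return dict(np.load(n+".npz"))
def ray(c,p):
    d=c["R"].T@np.linalg.inv(c["intrinsics"])@np.array([p[0],p[1],1.]); o=-c["R"].T@c["t"]; return o,d/np.linalg.norm(d)
def onz(c,p,z):
    o,d=ray(c,p); return o+d*(z-o[2])/d[2]
def tri(c1,p1,c2,p2):
    o1,d1=ray(c1,p1);o2,d2=ray(c2,p2)
    s=np.linalg.lstsq(np.c_[d1,-d2],o2-o1,rcond=None)[0]
    a,b=o1+s[0]*d1,o2+s[1]*d2
    return (a+b)/2,np.linalg.norm(a-b)
def proj(c,X):
    q=c["intrinsics"]@(c["R"]@np.asarray(X)+c["t"]); return q[:2]/q[2]
E
python3 - <<'E'
from h import *
t=load("top0");s=load("side0")
a=cv2.resize(t["img"][160:300,230:320],None,fx=4,fy=4,interpolation=cv2.INTER_CUBIC)
b=cv2.resize(s["img"][140:280,250:360],None,fx=4,fy=4,interpolation=cv2.INTER_CUBIC)
cv2.imwrite("pics/st.png",np.hstack([a,b]))
g=t["img"];
for p in [(245,205),(295,203),(300,290),(248,295)]: print(onz(t,p,.014).round(4))
# columns: darker/greyer (low saturation) than bench
hsv=cv2.cvtColor(g,cv2.COLOR_BGR2HSV)
m=((hsv[...,1]<40)).astype(np.uint8)*255
m[:, :340]=0;m[:,462:]=0;m[:225]=0;m[345:]=0
m=cv2.morphologyEx(m,cv2.MORPH_OPEN,np.ones((3,3)))
for c in cv2.findContours(m,0,1)[0]:
    if cv2.contourArea(c)>150:
        r=cv2.minAreaRect(c);bx=cv2.boxPoints(r)
        w=sorted([onz(t,p,.015) for p in ((bx[0]+bx[1])/2,(bx[2]+bx[3])/2,(bx[1]+bx[2])/2,(bx[3]+bx[0])/2)],key=lambda q:-np.linalg.norm(q-onz(t,r[0],.015)))
        print(cv2.contourArea(c),r,onz(t,r[0],.012).round(4),w[0].round(4),w[1].round(4),np.linalg.norm(w[0]-w[1]))
E
```

```text
[0.6328 0.0484 0.014 ]
[ 0.6359 -0.0492  0.014 ]
[ 0.4661 -0.0584  0.014 ]
[0.4576 0.0407 0.014 ]
855.0 ((401.5344543457031, 327.9599304199219), (12.714293479919434, 99.69499969482422), 85.71085357666016) [ 0.3925 -0.2503  0.012 ] [ 0.3986 -0.3441  0.015 ] [ 0.3867 -0.1558  0.015 ] 0.18872171533231313
716.0 ((402.10577392578125, 249.58251953125), (82.36797332763672, 12.785341262817383), 4.267893314361572) [ 0.5422 -0.2563  0.012 ] [ 0.5486 -0.1766  0.015 ] [ 0.5351 -0.3349  0.015 ] 0.15892137628286035
```

View pics/st.png

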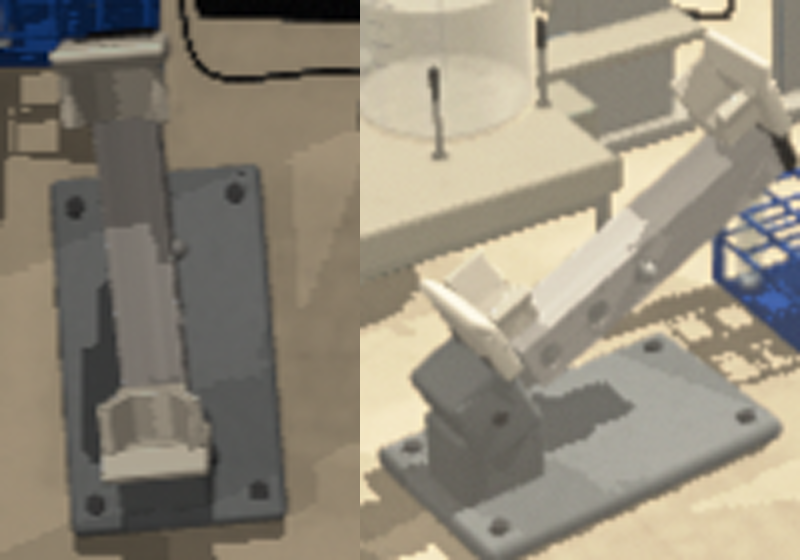

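Run:
```python
from h import *
t=load("top0");s=load("side0")
T=lambda x,y:((x+.5)/4-.5+230,(y+.5)/4-.5+160)
S=lambda x,y:((x-360+.5)/4-.5+250,(y+.5)/4-.5+140)
B,e=tri(t,T(180,248),s,S(648,268));print("button",B.round(4),e)
c=[onz(t,T(*p),.014) for p in [(52,185),(258,167),(284,517),(75,533)]]
for q in c: print(q.round(4))
C=sum(c)/4
d=(c[0]-c[3]+c[1]-c[2])/2; w=(c[0]-c[1]+c[3]-c[2])/2
print("plate",C.round(4),np.degrees(np.arctan2(d[1],d[0])),np.degrees(np.arctan2(-w[0],w[1])),np.linalg.norm(d),np.linalg.norm(w))
# plate corners side too
cs=[onz(s,S(*p),.014) for p in [(652,333),(780,425),(492,555),(380,455)]]
for q in cs: print("side",q.round(4))
```

```text
button [ 0.5814 -0.0179  0.1076] 0.0001405959399148279
[0.6311 0.0531 0.014 ]
[ 0.6391 -0.0475  0.014 ]
[ 0.4682 -0.0596  0.014 ]
[0.4616 0.04   0.014 ]
plate [ 0.55   -0.0035  0.014 ] 4.220577690757108 4.190802709690422 0.17063511115535365 0.10033032796188975
side [0.6279 0.0548 0.014 ]
side [ 0.6372 -0.0498  0.014 ]
side [ 0.4687 -0.0614  0.014 ]
side [0.4596 0.0357 0.014 ]
```

```bash
cat >> h.py <<'E'
from scipy.spatial.transform import Rotation as Ro
from station import ctrl
YAW=np.radians(4.2); TH=np.radians(25)
def stand_R(yaw=None):
    "tool frame square to slope: z=-n, y=stand y, x=-u"
    yaw=YAW if yaw is None else yaw
    M=Ro.from_euler("z",yaw).as_matrix()@np.array([[np.cos(TH),0,-np.sin(TH)],[0,1,0],[np.sin(TH),0,np.cos(TH)]]) # u,y,n
    return np.c_[-M[:,0],M[:,1],-M[:,2]]
def delta(R,g,back=0.):
    "row to bring grasp point to g, backed off along tool z"
    o=ctrl.get_obs();R0=Ro.from_euler("xyz",o["eef_rot"]).as_matrix()
    p=np.asarray(g)-(ctrl.tcp_to_grasp+back)*R[:,2]
    return np.r_[100*R0.T@(p-o["ee_pos"]),Ro.from_matrix(R0.T@R).as_rotvec()].round(3)
def grasp():
    o=ctrl.get_obs();R0=Ro.from_euler("xyz",o["eef_rot"]).as_matrix();return o["ee_pos"]+ctrl.tcp_to_grasp*R0[:,2],R0
E
python3 -c "
from h import *
print(delta(stand_R(),[.58,.0012,.103],.08))"
```

```text
[-46.022 -45.315   6.561  -0.065  -0.433  -0.29 ]
```

```bash
python3 -m jog '[[-5,-5,-3,0,0,0],[-10,-10,-3,0,0,-0.1],[-14,-14,-3,0,0,-0.2],[-17,-17,-3,0,-0.1,-0.29],[-21,-21,-3,0,-0.2,-0.29],[-24,-24,-2,0,-0.2,-0.29],[-28,-28,-1,0,-0.2,-0.29],[-31,-31,0,-0.03,-0.2,-0.29]]' 100
python3 -c "
from h import *
print(delta(stand_R(),[.58,.0012,.103],.08))"
```

```text
time_s: 0.9
ee_pos: [0.3319, 0.2016, 0.4129]
eef_rot: [3.141, 0.203, -3.072]
force: [1.4, 1.0, -0.2]
grip_width: 0.094
grip_force: 0.0
[-1.0613e+01 -2.1767e+01  9.6990e+00 -0.0000e+00 -2.3400e-01 -4.0000e-03]
```

```bash
python3 -m jog '[[-2,-4,1,0,-0.1,0],[-4,-8,2,0,-0.15,0],[-6,-12,4,0,-0.2,0],[-8,-16,6,0,-0.23,0],[-10,-20,8,0,-0.23,0],[-10.6,-21.7,9.5,0,-0.23,0],[-10.6,-21.7,9.7,0,-0.23,0],[-10.6,-21.7,9.7,0,-0.23,0]]' 100
python3 - <<'E'
from h import *
print(delta(stand_R(),[.58,.0012,.103],.08))
c=ctrl.camera("wrist");cv2.imwrite("pics/w1.png",c["img"]);np.savez("w1.npz",**c)
print(proj(c,[.58,.0012,.103]))
E
```

```text
time_s: 1.7
ee_pos: [0.4693, -0.0043, 0.3385]
eef_rot: [3.14, 0.43, -3.073]
force: [0.5, 0.4, 0.4]
grip_width: 0.0937
grip_force: 0.0
[-0.093 -0.261 -0.013 -0.001 -0.006 -0.005]
[320.3718247  267.06176003]
```

View pics/w1.png

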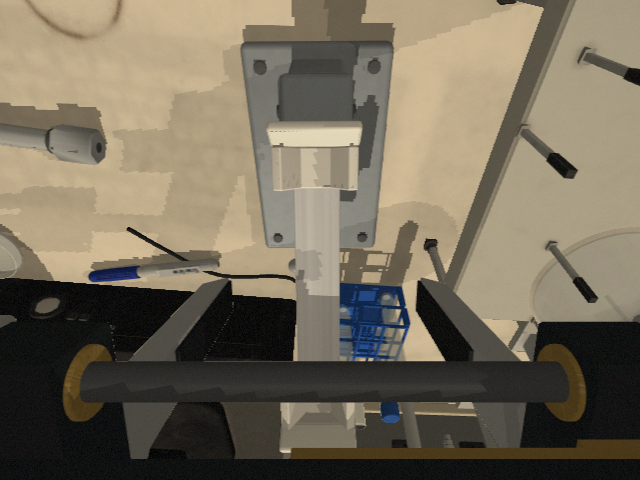

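```bash
python3 -m jog '[[-0.1,-0.27,1,0,-0.006,-0.003],[-0.1,-0.27,3,0,-0.006,-0.003],[-0.1,-0.27,5,0,-0.006,-0.003],[-0.1,-0.27,7,0,-0.006,-0.003],[-0.1,-0.27,8,0,-0.006,-0.003],[-0.1,-0.27,8,0,-0.006,-0.003],[-0.1,-0.27,8,0,-0.006,-0.003]]' 100
python3 - <<'E'
from h import *
print(delta(stand_R(),[.58,.0012,.103],0))
c=ctrl.camera("wrist");cv2.imwrite("pics/w2.png",c["img"]);np.savez("w2.npz",**c)
print(proj(c,[.58,.0012,.103]))
E
```

```text
time_s: 2.45
ee_pos: [0.5039, -0.0045, 0.2672]
eef_rot: [-3.141, 0.438, -3.069]
force: [0.1, -0.0, -0.0]
grip_width: 0.0943
grip_force: 0.0
[ 0.029  0.01   0.068 -0.001  0.002 -0.   ]
[324.26732875 310.41323018]
```

View pics/w2.png

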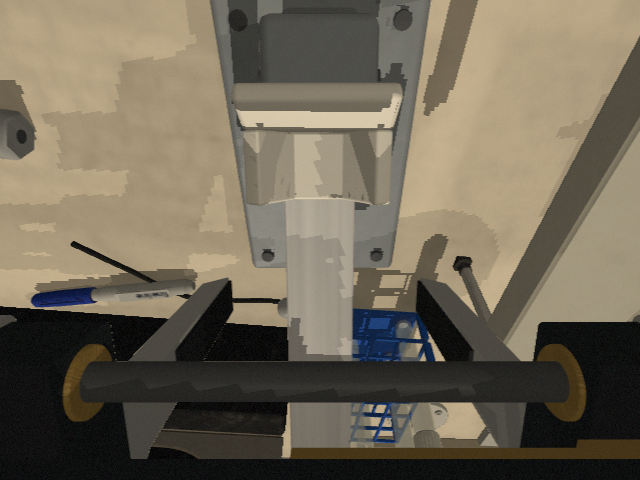

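```bash
python3 -m jog '[[0.05,-0.08,0.07,0,0,0],[0.05,-0.08,0.07,0,0,0],[0.05,-0.08,0.07,0,0,0],[0.05,-0.08,0.07,0,0,0],[0.05,-0.08,0.07,0,0,0],[0.05,-0.08,0.07,0,0,0],[0.05,-0.08,0.07,0,0,0],[0.05,-0.08,0.07,0,0,0]]' 0 15
```

```text
time_s: 3.3
ee_pos: [0.5039, -0.0057, 0.2658]
eef_rot: [-3.141, 0.438, -3.069]
force: [-0.1, -3.5, -0.2]
grip_width: 0.0332
grip_force: 1.6
```

```bash
python3 -m jog '[[0,0,0,0,0,0],[0,0,0,0,0,0],[0,0,0,0,0,0],[0,0,0,0,0,0]]' 0 25
```

```text
time_s: 3.7
ee_pos: [0.5039, -0.0061, 0.2658]
eef_rot: [-3.14, 0.438, -3.07]
force: [0.3, -7.8, -0.2]
grip_width: 0.0277
grip_force: 25.0
```

```bash
python3 -m jog '[[0,-0.03,0,0,0,0],[0,-0.03,0,0,0,0],[-0.3,-0.03,0,0,0,0],[-0.6,-0.03,0,0,0,0],[-0.9,-0.03,0,0,0,0],[-1.2,-0.03,0,0,0,0],[-1.2,-0.03,0,0,0,0]]' 0 50
```

```text
time_s: 4.4
ee_pos: [0.5147, -0.0053, 0.2709]
eef_rot: [-3.141, 0.437, -3.069]
force: [-1.8, -5.1, 0.3]
grip_width: 0.0274
grip_force: 50.0
```

Run:
```python
from h import *
c=ctrl.camera("side");cv2.imwrite("pics/s2.png",cv2.resize(c["img"][120:270,230:380],None,fx=4,fy=4,interpolation=cv2.INTER_CUBIC));np.savez("s2.npz",**c)
```

```text
(no output)
```

View pics/s2.png

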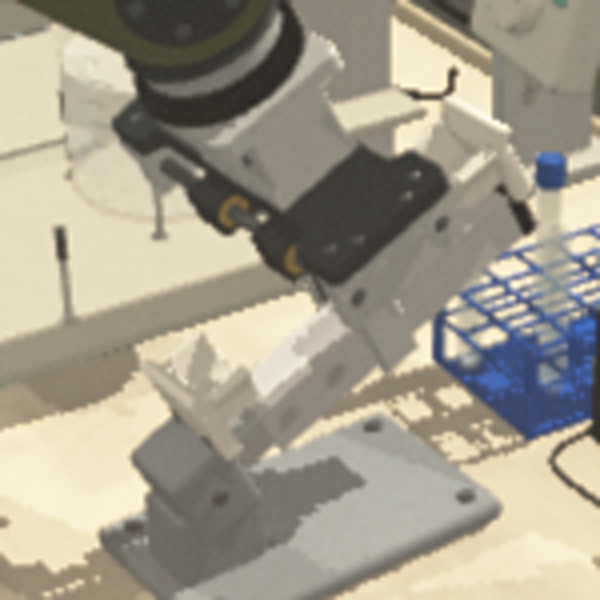

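```bash
python3 -m jog '[[-0.4,0,0,0,0,0],[-0.8,0,0,0,0,0],[-1.2,0,0,0,0,0],[-1.5,0,0,0,0,0],[-1.65,0,0,0,0,0],[-1.75,0,0,0,0,0],[-1.8,0,0,0,0,0],[-1.8,0,0,0,0,0]]' 0 50
```

```text
time_s: 5.25
ee_pos: [0.5308, -0.0042, 0.2784]
eef_rot: [-3.141, 0.437, -3.069]
force: [-3.7, -5.2, 2.0]
grip_width: 0.0275
grip_force: 50.0
```

```bash
python3 -m jog '[[-0.05,0,0,0,0,0],[-0.1,0,0,0,0,0],[-0.15,0,0,0,0,0],[-0.15,0,0,0,0,0]]' 0 50; python3 -m jog '[[0.1,0,0,0,0,0],[0.15,0,0,0,0,0],[0.15,0,0,0,0,0]]' 0 50
python3 - <<'E'
from h import *
c=ctrl.camera("side");cv2.imwrite("pics/s3.png",cv2.resize(c["img"][130:250,260:380],None,fx=5,fy=5,interpolation=cv2.INTER_CUBIC));np.savez("s3.npz",**c)
E
```

```text
time_s: 5.65
ee_pos: [0.5322, -0.004, 0.279]
eef_rot: [-3.141, 0.436, -3.069]
force: [-3.1, -5.7, 2.1]
grip_width: 0.0273
grip_force: 50.0
time_s: 5.95
ee_pos: [0.531, -0.0041, 0.2785]
eef_rot: [-3.141, 0.438, -3.069]
force: [1.3, -5.2, -1.1]
grip_width: 0.0278
grip_force: 50.0
```

View pics/s3.png

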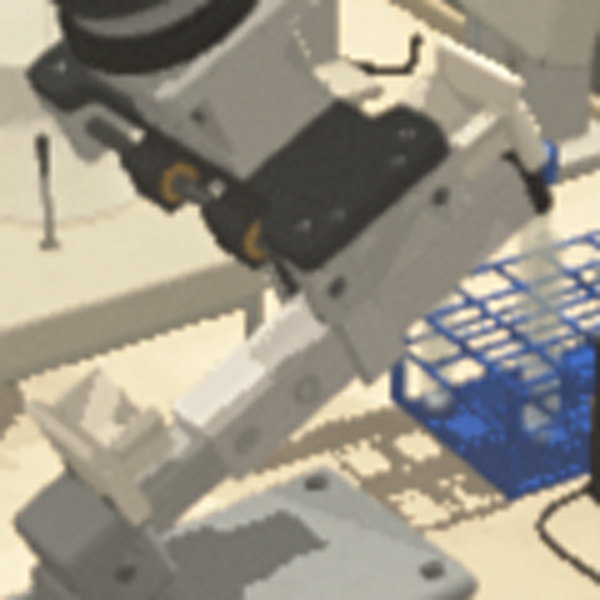

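```bash
python3 -m jog '[[-0.1,0,0,0,0,0],[-0.2,0,0,0,0,0],[-0.25,0,0,0,0,0],[-0.25,0,0,0,0,0]]' 0 50; python3 -m jog '[[0.15,0,0,0,0,0],[0.25,0,0,0,0,0],[0.35,0,0,0,0,0],[0.45,0,0,0,0,0],[0.45,0,0,0,0,0]]' 0 50
python3 - <<'E'
from h import *
s=load("side0"); B=np.array([.5814,-.0179,.1076])
y=np.array([-np.sin(YAW),np.cos(YAW),0])
print(proj(s,B),proj(s,B+.006*y))
E
```

```text
time_s: 6.4
ee_pos: [0.533, -0.004, 0.2794]
eef_rot: [-3.141, 0.436, -3.069]
force: [-4.7, -5.1, 1.9]
grip_width: 0.0273
grip_force: 50.0
time_s: 6.9
ee_pos: [0.5292, -0.0043, 0.2776]
eef_rot: [-3.141, 0.438, -3.069]
force: [2.0, -5.2, -1.2]
grip_width: 0.0276
grip_force: 50.0
[321.63630341 206.63249349] [319.75772832 205.29735917]
```

Run:
```python
from h import *
c=ctrl.camera("side");np.savez("s4.npz",**c)
t=ctrl.camera("top");np.savez("t4.npz",**t)
for n in("side0","s3","s4"):
    g=cv2.cvtColor(load(n)["img"],cv2.COLOR_BGR2GRAY);print(n);print(g[199:216,312:332])
for n in("top0","t4"):
    g=cv2.cvtColor(load(n)["img"],cv2.COLOR_BGR2GRAY);print(n);print(g[216:229,266:282])
```

```text
side0
[[214 215 217 217 219 221 221 208 170 160 149 139 139 140 137 137 132 130
  129 130]
 [214 218 217 221 221 219 211 181 163 144 134 136 139 141 138 133 129 129
  128 129]
 [216 217 220 221 212 183 182 166 143 131 132 138 140 139 138 130 131 129
  129 131]
 [218 220 222 220 210 185 201 157 130 131 136 141 141 141 132 131 128 129
  131 130]
 [220 221 219 218 220 206 171 136 129 137 139 142 140 137 130 130 129 129
  130 128]
 [220 220 219 222 212 171 136 127 130 133 137 138 139 132 129 131 130 130
  128 144]
 [219 218 220 208 166 140 130 132 146 142 163 130 130 128 130 130 129 130
  146 189]
 [218 217 205 162 140 139 135 128 150 176 211 166 131 128 132 128 130 142
  191 227]
 [214 190 158 140 138 139 131 119 133 160 182 168 137 129 129 128 145 187
  226 232]
 [197 154 139 140 139 139 128 113 118 131 140 145 132 130 131 148 193 225
  231 230]
 [157 138 138 138 140 137 125 110 114 117 117 126 129 134 161 200 213 219
  219 221]
 [139 138 138 140 141 137 126 117 119 118 122 133 142 164 205 214 215 214
  214 217]
 [139 140 140 139 139 132 128 128 130 135 137 149 178 203 212 213 214 214

[... 4301 characters left out ...]
  41  91 105 106 108 108  93]
 [ 25  27  29  26  15  11   9  10   8   6  82 104 106 108 108  98]
 [ 27  24  25  28  26  17  11  11   9   6  44  88 106 108 108  99]
 [ 45  32  24  24  28  25  15   7   9   9   9  41  90 107 108 103]
 [ 72  59  34  24  25  27  26  17  10   8   8  10  80 106 108 105]
 [ 59  59  50  35  24  24  27  24  15   9   9   8  41  90 108 105]
 [ 59  59  58  49  33  24  24  26  22  12   9   8   8  80 105 105]
 [ 57  55  55  56  47  35  28  29  29  19  11  12   8  45  91 106]
 [ 58  58  58  57  57  57  52  47  45  36  29  24  19  44  88 103]
 [ 60  61  59  60  59  60  59  58  58  57  56  57  50  45  66  85]
 [ 62  62  62  61  61  61  61  60  60  60  60  59  59  58  58  56]]
```

```bash
python3 -m jog '[[-0.3,0,0,0,0,0],[-0.4,0,0,0,0,0],[-0.45,0,0,0,0,0],[-0.5,0,0,0,0,0],[-0.55,0,0,0,0,0],[-0.6,0,0,0,0,0],[-0.6,0,0,0,0,0]]' 0 50
python3 - <<'E'
from h import *
c=ctrl.camera("side");np.savez("s5.npz",**c)
def cen(n,x,y):
    g=cv2.cvtColor(load(n)["img"],cv2.COLOR_BGR2GRAY).astype(float)
    r=5;p=g[y-r:y+r+1,x-r:x+r+1];w=np.clip(131-p,0,None);Y,X=np.mgrid[y-r:y+r+1,x-r:x+r+1]
    Y0=(abs(X-x)+abs(Y-y)<8);w=w*Y0
    return (w*X).sum()/w.sum(),(w*Y).sum()/w.sum(),p.min()
print(cen("side0",310,217),cen("side0",298,229))
for n in("s3","s4","s5"):print(n,cen(n,321,208),cen(n,309,218))
g=cv2.cvtColor(load("side0")["img"],cv2.COLOR_BGR2GRAY);print(g[210:226,302:318])
g=cv2.cvtColor(load("s5")["img"],cv2.COLOR_BGR2GRAY);print(g[199:216,312:332])
E
```

```text
time_s: 7.7
ee_pos: [0.534, -0.0039, 0.2798]
eef_rot: [-3.141, 0.435, -3.069]
force: [-11.2, -7.3, 4.1]
grip_width: 0.0276
grip_force: 50.0
(np.float64(309.2334293948127), np.float64(217.671469740634), np.float64(109.0)) (np.float64(296.7857142857143), np.float64(228.23660714285714), np.float64(115.0))
s3 (np.float64(320.86641221374043), np.float64(207.53435114503816), np.float64(114.0)) (np.float64(308.81944444444446), np.float64(217.49537037037038), np.float64(117.0))
s4 (np.float64(320.30333333333334), np.float64(208.04), np.float64(115.0)) (np.float64(308.01428571428573), np.float64(218.1095238095238), np.float64(117.0))
s5 (np.float64(321.5068493150685), np.float64(206.81849315068493), np.float64(113.0)) (np.float64(309.2788844621514), np.float64(216.92828685258965), np.float64(116.0))
[[215 219 219 220 219 216 220 213 173 143 139 138 138 140 141 137]
 [218 221 220 218 218 219 214 172 138 138 139 140 140 139 139 132]
 [220 219 217 217 220 214 171 141 130 137 139 139 141 138 132 128]
 [220 217 218 219 210 172 145 135 136 139 141 138 139 137 130 128]
 [217 216 217 204 164 143 137 
[... 1520 characters left out ...]
 151 198
  234 239]
 [159 139 135 133 134 136 133 124 121 126 121 119 130 135 135 155 204 234
  238 237]
 [140 135 134 133 136 135 133 121 121 122 120 121 131 142 169 211 224 228
  228 230]
 [134 132 134 136 137 133 134 131 125 124 124 131 142 172 214 224 224 224
  223 224]
 [135 134 137 135 135 135 134 135 134 132 133 145 182 213 223 223 222 223
  223 224]
 [136 135 136 135 134 135 135 136 135 136 147 184 215 224 223 222 221 223
  221 222]
 [136 137 134 136 135 135 137 135 136 146 185 218 224 222 222 212 180 206
  169 161]
 [128 135 136 135 136 135 135 136 148 187 217 223 213 168 160 154 139 151
  132 130]
 [122 132 135 137 138 135 136 150 185 214 215 170 156 131 129 129 124 130
  127 127]]
```

```bash
python3 -m jog '[[0.2,0,0,0,0,0],[0.25,0,0,0,0,0],[0.25,0,0,0,0,0]]' 0 20;  python3 -m jog '[[0,0,0,0,0,0],[0,0,0,0,0,0],[0,0,0,0,0,0],[0,0,-1,0,0,0],[0,0,-4,0,0,0],[0,0,-8,0,0,0],[0,0,-12,0,0,0],[0,0,-12,0,0,0]]' 100
python3 - <<'E'
from h import *
for n in("side","top","wrist"):
    c=ctrl.camera(n);np.savez(n+"6.npz",**c)
    if n=="side":a=cv2.resize(c["img"][130:270,260:380],None,fx=4,fy=4,interpolation=cv2.INTER_CUBIC)
    if n=="top":b=cv2.resize(c["img"][170:300,240:310],None,fx=4,fy=4,interpolation=cv2.INTER_CUBIC)
b=np.vstack([b,np.zeros((40,280,3),np.uint8)])
cv2.imwrite("pics/c6.png",np.hstack([a,b]))
E
```

```text
time_s: 8.05
ee_pos: [0.5323, -0.004, 0.279]
eef_rot: [-3.141, 0.437, -3.069]
force: [0.1, -5.2, -1.0]
grip_width: 0.0277
grip_force: 20.0
time_s: 8.85
ee_pos: [0.4805, -0.0074, 0.3931]
eef_rot: [-3.139, 0.446, -3.069]
force: [0.6, 1.1, -1.4]
grip_width: 0.0884
grip_force: 0.0
```

View pics/c6.png

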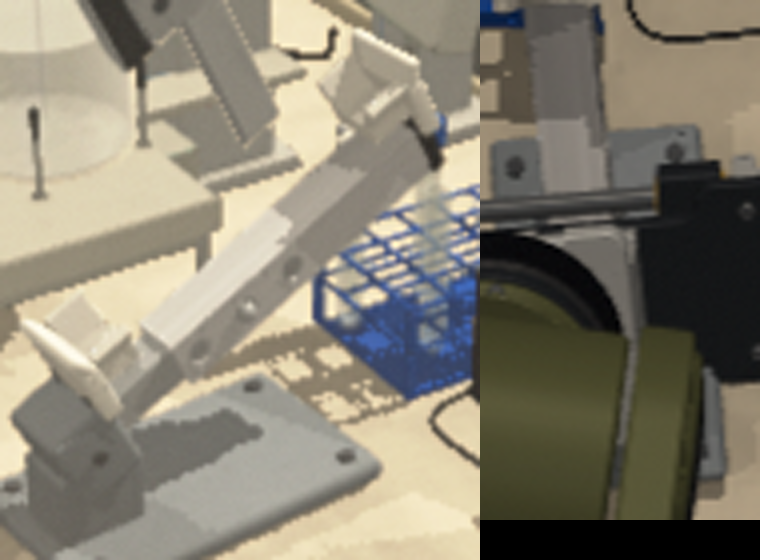

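```bash
cat >> h.py <<'E'
def down_R(ang):
    y=np.array([np.cos(ang),np.sin(ang),0]);z=np.array([0,0,-1.]);return np.c_[np.cross(y,z),y,z]
E
python3 -c "
from h import *
print(delta(down_R(np.radians(3.6)),[.3925,-.2503,.0225],.08))"
```

```text
[ 14.065 -23.586   5.006   0.345   0.342   1.553]
```

```bash
python3 -m jog '[[1,-3,-1,0.03,0.03,0.14],[2,-6,-1,0.06,0.06,0.28],[3,-9,-1,0.09,0.09,0.42],[5,-12,0,0.12,0.12,0.56],[6,-15,1,0.155,0.155,0.7],[8,-18,2,0.187,0.187,0.84],[10,-20,3,0.218,0.218,0.98],[12,-22,4,0.249,0.249,1.12]]' 100
python3 -c "
from h import *
print(delta(down_R(np.radians(3.6)),[.3925,-.2503,.0225],.08))"
```

```text
time_s: 9.8
ee_pos: [0.4053, -0.2344, 0.2988]
eef_rot: [3.072, 0.108, 2.057]
force: [0.0, -0.5, -0.1]
grip_width: 0.0941
grip_force: 0.0
[-0.63  -1.989  1.535  0.092  0.091  0.427]
```

```bash
python3 -m jog '[[-0.2,-0.7,0.5,0.03,0.03,0.14],[-0.4,-1.3,1,0.06,0.06,0.28],[-0.6,-2,1.5,0.09,0.09,0.427],[-0.6,-2,1.5,0.09,0.09,0.427],[-0.6,-2,1.5,0.09,0.09,0.427]]' 100
python3 - <<'E'
from h import *
print(delta(down_R(np.radians(3.6)),[.3925,-.2503,.0225],.08))
c=ctrl.camera("wrist");np.savez("w7.npz",**c);cv2.imwrite("pics/w7.png",c["img"]);print(proj(c,[.3925,-.2503,.012]),proj(c,[.3986,-.3441,.012]),proj(c,[.3867,-.1558,.012]))
E
```

```text
time_s: 10.3
ee_pos: [0.3931, -0.2492, 0.2845]
eef_rot: [3.137, 0.003, 1.643]
force: [0.3, -0.7, -0.4]
grip_width: 0.0939
grip_force: 0.0
[-0.105 -0.068  0.163  0.005  0.003  0.009]
[321.96393968 257.81964112] [321.23552839 376.70805119] [323.37961886 114.94286254]
```

View pics/w7.png

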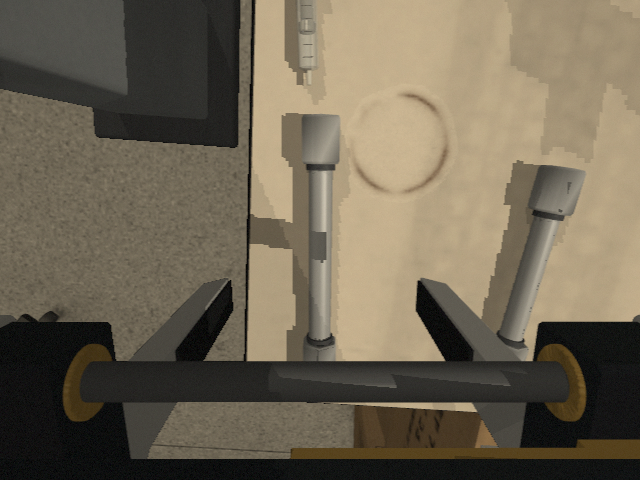

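```bash
python3 -m jog '[[-0.1,-0.15,2,0.005,0.003,0.006],[-0.1,-0.15,4.5,0.005,0.003,0.006],[-0.1,-0.15,7,0.005,0.003,0.006],[-0.1,-0.15,8.16,0.005,0.003,0.006],[-0.1,-0.15,8.16,0.005,0.003,0.006],[-0.1,-0.15,8.16,0.005,0.003,0.006]]' 100
python3 -c "
from h import *
print(delta(down_R(np.radians(3.6)),[.3925,-.2503,.0225],0),grasp()[0])"
```

```text
time_s: 10.95
ee_pos: [0.3923, -0.2507, 0.2044]
eef_rot: [3.141, 0.001, 1.634]
force: [0.0, 0.4, -0.2]
grip_width: 0.0943
grip_force: 0.0
[0.038 0.021 0.151 0.001 0.001 0.001] [ 0.39245666 -0.25088479  0.02400648]
```

Close, gently then firmly.

```bash
python3 -m jog '[[0,0,0.1,0,0,0],[0,0,0.1,0,0,0],[0,0,0.1,0,0,0],[0,0,0.1,0,0,0],[0,0,0.1,0,0,0],[0,0,0.1,0,0,0],[0,0,0.1,0,0,0],[0,0,0.1,0,0,0]]' 0 25;python3 -m jog '[[0,0,0,0,0,0],[0,0,0,0,0,0],[0,0,0,0,0,0],[0,0,0,0,0,0]]' 0 50; python3 -c "
from h import *
print(grasp()[0])"
```

```text
time_s: 11.75
ee_pos: [0.392, -0.2506, 0.2027]
eef_rot: [3.142, 0.001, 1.633]
force: [-0.1, 0.4, 0.7]
grip_width: 0.0337
grip_force: 0.0
time_s: 12.15
ee_pos: [0.392, -0.2506, 0.2027]
eef_rot: [-3.141, 0.001, 1.633]
force: [-0.7, 0.5, 0.9]
grip_width: 0.0148
grip_force: 50.0
[ 0.39194993 -0.25071965  0.0222642 ]
```

```bash
cat >> h.py <<'E'
M=Ro.from_euler("z",YAW).as_matrix()@np.array([[np.cos(TH),0,-np.sin(TH)],[0,1,0],[np.sin(TH),0,np.cos(TH)]])
A=np.array([.58,.0012,.103]) # nominal point on tube axis abeam button
def slope(X): return M.T@(np.asarray(X)-A)
def onslope(c,p,h):
    o,d=ray(c,p);o=slope(o);d=M.T@d;return o+d*(h-o[2])/d[2]
E
python3 - <<'E'
from h import *
for n,r0,r1,cols in(("w2",76,212,(305,315,320,330)),("w1",118,196,(308,316,324))):
    c=load(n);print(n,"cam",slope(-c["R"].T@c["t"]).round(4))
    g=cv2.cvtColor(c["img"],cv2.COLOR_BGR2GRAY).astype(int)
    for q in cols:
        l=g[r0:r1,q];e=[(r0+i,l[i],l[i+2]) for i in range(len(l)-2) if abs(l[i+2]-l[i])>12]
        print(q,[(int(a),int(b),int(d)) for a,b,d in e])
    for r in ((125,130,196,200) if n=="w2" else(145,149,186,189)): print(r,onslope(c,(320,r),.034).round(4))
# grip centre line recorded when gripped & sleeve locked
o=np.array([.531,-.0041,.2785]);R=Ro.from_euler("xyz",[-3.141,.438,-3.069]).as_matrix();print("grip",slope(o+.1804*R[:,2]))
o=np.array([.5039,-.0061,.2658]);print("grip0",slope(o+.1804*R[:,2]))
E
```

```text
w2 cam [-7.000e-02  1.000e-04  1.603e-01]
305 [(81, 79, 104), (82, 85, 112), (83, 104, 119), (109, 105, 202), (110, 104, 203), (126, 201, 97), (127, 200, 90), (130, 87, 115), (131, 85, 128), (132, 115, 153), (133, 128, 178), (134, 153, 176), (196, 178, 205), (197, 188, 173), (198, 205, 168)]
315 [(81, 81, 107), (82, 84, 112), (83, 107, 120), (110, 104, 203), (111, 105, 203), (126, 199, 100), (127, 200, 92), (130, 90, 117), (131, 87, 127), (132, 117, 155), (133, 127, 177), (134, 155, 176), (139, 177, 155), (140, 178, 155), (159, 178, 155), (164, 152, 166), (167, 165, 178), (183, 177, 157), (184, 178, 155), (195, 177, 191), (196, 175, 204), (197, 191, 171), (198, 204, 163)]
320 [(81, 78, 106), (82, 83, 114), (83, 106, 119), (110, 102, 201), (111, 105, 203), (126, 200, 99), (127, 200, 93), (130, 87, 114), (131, 86, 111), (132, 114, 135), (133, 111, 168), (134, 135, 169), (138, 178, 154), (139, 177, 154), (155, 155, 168), (176, 155, 168), (183, 177, 156), (184, 167, 153), (195, 156, 190), (196, 156, 205), (197, 190, 167), (198, 205, 163)]
330 [(81, 77, 106), (82, 85, 114), (83, 106, 120)
[... 890 characters left out ...]
48, 155, 187), (150, 187, 163), (151, 187, 164), (162, 182, 165), (163, 184, 164), (172, 165, 178), (177, 190, 164), (178, 190, 165), (184, 165, 179), (185, 165, 214), (187, 214, 170), (188, 183, 169)]
324 [(119, 86, 116), (120, 90, 126), (121, 116, 131), (125, 133, 166), (126, 144, 186), (127, 166, 205), (128, 186, 216), (144, 213, 181), (145, 213, 109), (146, 181, 145), (147, 109, 167), (148, 145, 163), (183, 166, 114), (184, 166, 117), (185, 114, 194), (186, 117, 176), (187, 194, 171)]
145 [-0.0779  0.0007  0.034 ]
149 [-0.0758  0.0007  0.034 ]
186 [-0.0563  0.0006  0.034 ]
189 [-0.0546  0.0005  0.034 ]
grip [ 0.02982865 -0.00185842 -0.00052593]
grip0 [-0.00016633 -0.0018683  -0.00055194]
```

```bash
python3 -m jog '[[0,0,-2,0,0,0],[0,0,-5,0,0,0],[0,0,-9,0,0,0],[0,0,-13,0,0,0],[0,0,-17,0,0,0],[0,0,-20,0,0,0],[0,0,-20,0,0,0]]' 0 50
python3 -c "
from h import *
print(delta(stand_R(),A+M@[.0194,-.0018,.0562],.10),grasp()[0],A+M@[.0194,-.0018,.1562])"
```

```text
time_s: 12.85
ee_pos: [0.392, -0.2505, 0.4061]
eef_rot: [3.137, 0.004, 1.633]
force: [0.8, -0.6, -4.5]
grip_width: 0.0148
grip_force: 50.0
[23.633  7.87  -1.085 -0.344 -0.334 -1.554] [ 0.3929403  -0.25129018  0.22568403] [ 0.53183129 -0.00414214  0.25276407]
```

```bash
python3 -m jog '[[1.5,0.5,-1,-0.028,-0.028,-0.13],[3.5,1,-1.5,-0.057,-0.056,-0.26],[6,2,-2,-0.086,-0.084,-0.39],[8.5,2.8,-2,-0.115,-0.112,-0.52],[11,3.7,-2,-0.143,-0.139,-0.65],[13.5,4.5,-2,-0.172,-0.167,-0.78],[16,5.3,-2,-0.2,-0.195,-0.91],[18,6,-2,-0.23,-0.223,-1.04]]' 0 50
python3 -c "
from h import *
print(delta(stand_R(),A+M@[.0194,-.0018,.0562],.10))"
```

```text
time_s: 13.65
ee_pos: [0.4407, -0.0658, 0.4207]
eef_rot: [3.057, 0.293, 2.675]
force: [0.1, -1.3, -3.1]
grip_width: 0.0149
grip_force: 50.0
[ 1.249  5.659  0.567 -0.11  -0.118 -0.509]
```

```bash
python3 -m jog '[[0.3,1.4,0.1,-0.028,-0.03,-0.13],[0.6,2.8,0.3,-0.056,-0.06,-0.26],[0.9,4.2,0.4,-0.084,-0.09,-0.39],[1.25,5.66,0.57,-0.11,-0.118,-0.509],[1.25,5.66,0.57,-0.11,-0.118,-0.509],[1.25,5.66,0.57,-0.11,-0.118,-0.509],[1.25,5.66,0.57,-0.11,-0.118,-0.509]]' 0 50
python3 - <<'E'
from h import *
print(delta(stand_R(),A+M@[.0194,-.0018,.0562],.10))
c=ctrl.camera("wrist");np.savez("w8.npz",**c);cv2.imwrite("pics/w8.png",c["img"])
E
```

```text
time_s: 14.35
ee_pos: [0.456, -0.0116, 0.4175]
eef_rot: [3.14, 0.436, -3.078]
force: [-0.5, -0.9, -3.2]
grip_width: 0.0146
grip_force: 50.0
[ 0.057  0.186  0.108 -0.003 -0.    -0.008]
```

View pics/w8.png

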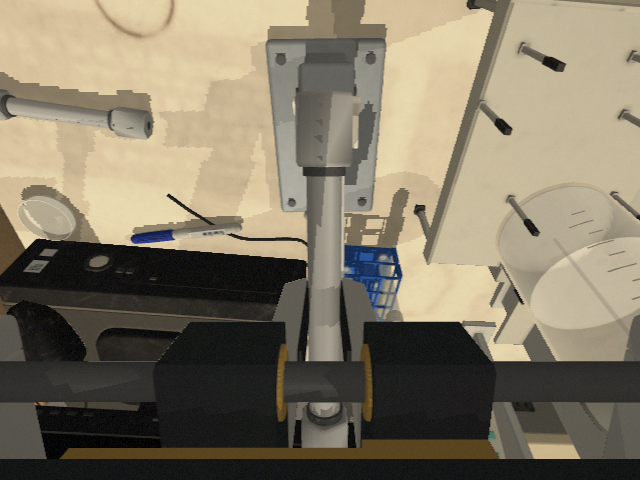

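Run:
```python
from h import *
c=load("w8");G,R=grasp()
for e in(.090,.094,.098): print(e,proj(c,G+R@[e,0,.0102-.012]),proj(c,G+R@[e,0,.0102+.012]))
print(proj(c,G+R@[.064,0,.0102-.012]))
g=cv2.cvtColor(c["img"],cv2.COLOR_BGR2GRAY).astype(int)
for q in(312,324,336):
    l=g[75:185,q];print(q,[(75+i,int(l[i]),int(l[i+2])) for i in range(len(l)-2) if abs(l[i+2]-l[i])>14])
for r in(110,150,200,250):
    l=g[r,270:380];print(r,[(270+i,int(l[i]),int(l[i+2])) for i in range(len(l)-2) if abs(l[i+2]-l[i])>25])
```

```text
0.09 [323.52143726 104.8037394 ] [323.60692928 111.67911604]
0.094 [323.5148489   94.06281311] [323.60171898 102.44166433]
0.098 [323.50817441  83.18146016] [323.59644991  93.10000664]
[323.56227255 171.37704017]
312 [(165, 108, 42), (166, 101, 45), (174, 45, 67), (175, 46, 90), (176, 67, 94)]
324 [(165, 116, 62), (166, 112, 52), (174, 53, 89), (175, 58, 120), (176, 89, 120), (179, 120, 140), (180, 119, 140)]
336 [(90, 101, 119), (93, 124, 141), (163, 140, 155), (164, 148, 163), (165, 155, 69), (166, 163, 70), (174, 71, 107), (175, 69, 141), (176, 107, 145)]
110 [(270, 186, 128), (271, 164, 121), (291, 142, 184), (292, 139, 195), (293, 184, 135), (294, 195, 94), (295, 135, 91), (329, 109, 143), (360, 148, 89), (361, 122, 88), (370, 87, 121), (371, 86, 147), (372, 121, 149)]
150 [(273, 184, 154), (274, 183, 119), (276, 119, 154), (277, 133, 167), (294, 168, 105), (295, 143, 94), (326, 124, 158), (366, 89, 128), (367, 92, 154), (368, 128, 155), (375, 135, 177), (376, 127, 210), (377, 177, 213)]
200 [(278, 184, 153), (279, 186, 119), (281, 119, 165), (282, 143, 175), (286, 176, 132), (287, 174, 50), (288, 132, 52), (293, 57, 133), (294, 70, 170), (295, 133, 171), (304, 173, 146), (305, 172, 96), (306, 146, 88), (321, 112, 139), (322, 112, 157), (340, 121, 179), (341, 142, 181), (343, 181, 150), (355, 148, 120), (356, 150, 58), (357, 120, 47), (359, 47, 75), (364, 66, 116), (365, 72, 142), (366, 116, 143), (371, 121, 165), (372, 123, 195), (373, 165, 194)]
250 [(305, 182, 126), (306, 171, 83), (307, 126, 86), (312, 89, 122), (313, 96, 142), (339, 128, 165), (340, 126, 195), (342, 195, 99), (343, 167, 45), (344, 99, 43), (370, 44, 81), (375, 75, 42)]
```

```bash
python3 -m jog '[[0,0.17,1.5,-0.003,0,-0.006],[0,0.17,3.5,-0.003,0,-0.006],[0,0.17,5.5,-0.003,0,-0.006],[0,0.17,7,-0.003,0,-0.006],[0,0.17,8,-0.003,0,-0.006],[0,0.17,8.2,-0.003,0,-0.006],[0,0.17,8.2,-0.003,0,-0.006]]' 0 50
python3 -c "
from h import *
print(delta(stand_R(),A+M@[.0199,-.0018,.0562],0))"
```

```text
time_s: 15.1
ee_pos: [0.4907, -0.0073, 0.344]
eef_rot: [3.141, 0.438, -3.069]
force: [-0.4, 0.4, -2.9]
grip_width: 0.0148
grip_force: 50.0
[ 6.700e-02  8.000e-03  1.976e+00  1.000e-03  1.000e-03 -0.000e+00]
```

```bash
python3 -m jog '[[0.06,0,0.4,0,0,0],[0.06,0,0.8,0,0,0],[0.06,0,1.2,0,0,0],[0.06,0,1.5,0,0,0],[0.06,0,1.5,0,0,0],[0.06,0,1.5,0,0,0]]' 0 50
python3 -c "
from h import *
print(delta(stand_R(),A+M@[.0199,-.0018,.0562],0),ctrl.get_obs()['moment'])"
```

```text
time_s: 15.7
ee_pos: [0.4965, -0.0066, 0.33]
eef_rot: [3.141, 0.438, -3.068]
force: [-0.5, -0.3, -3.3]
grip_width: 0.0147
grip_force: 50.0
[ 0.002 -0.014  0.458  0.001  0.001  0.   ] [-0.06335165  0.46122181  0.02046698]
```

No contact yet; free between plates. Going down in small steps.

```bash
python3 -m jog '[[0,0,0.1,0,0,0],[0,0,0.2,0,0,0],[0,0,0.3,0,0,0],[0,0,0.35,0,0,0],[0,0,0.35,0,0,0]]' 0 50;python3 -m jog '[[0,0,0.1,0,0,0],[0,0,0.1,0,0,0]]' 0 50
python3 -c "
from h import *
print(delta(stand_R(),A+M@[.0199,-.0018,.0562],0),ctrl.get_obs()['moment'])"
```

```text
time_s: 16.2
ee_pos: [0.4979, -0.0065, 0.3268]
eef_rot: [3.141, 0.438, -3.068]
force: [0.3, -0.0, -3.9]
grip_width: 0.0148
grip_force: 50.0
time_s: 16.4
ee_pos: [0.4984, -0.0065, 0.326]
eef_rot: [3.141, 0.438, -3.068]
force: [-1.0, 0.3, -2.0]
grip_width: 0.0145
grip_force: 50.0
[ 0.007 -0.01   0.019  0.001  0.002  0.   ] [-0.0473786   0.53184558  0.04988445]
```

```bash
python3 -m jog '[[0,0,0.1,0,0,0],[0,0,0.1,0,0,0],[0,0,0.1,0,0,0]]' 0 50;python3 -m jog '[[0,0,0.1,0,0,0],[0,0,0.1,0,0,0],[0,0,0.1,0,0,0]]' 0 50
```

```text
time_s: 16.7
ee_pos: [0.4985, -0.0065, 0.3259]
eef_rot: [3.141, 0.438, -3.068]
force: [-13.4, -1.2, 11.3]
grip_width: 0.0149
grip_force: 50.0
time_s: 17.0
ee_pos: [0.4986, -0.0065, 0.3259]
eef_rot: [3.141, 0.438, -3.068]
force: [-27.4, -1.6, 23.9]
grip_width: 0.0145
grip_force: 50.0
```

```bash
python3 -m jog '[[0,0,-0.17,0,0,0],[0,0,-0.17,0,0,0],[0,0,-0.17,0,0,0]]' 0 50;python3 -m jog '[[0.1,0,0,0,0,0],[0.2,0,0,0,0,0],[0.2,0,0,0,0,0]]' 0 50;python3 -m jog '[[-0.2,0,0,0,0,0],[-0.3,0,0,0,0,0],[-0.4,0,0,0,0,0],[-0.4,0,0,0,0,0]]' 0 50
```

```text
time_s: 17.3
ee_pos: [0.4985, -0.0065, 0.326]
eef_rot: [3.141, 0.438, -3.068]
force: [-6.6, -0.6, 4.1]
grip_width: 0.0148
grip_force: 50.0
time_s: 17.6
ee_pos: [0.4969, -0.0066, 0.3253]
eef_rot: [3.141, 0.44, -3.068]
force: [0.4, 0.1, 4.6]
grip_width: 0.0149
grip_force: 50.0
time_s: 18.0
ee_pos: [0.4996, -0.0064, 0.3264]
eef_rot: [3.141, 0.434, -3.068]
force: [-17.9, -2.6, 13.7]
grip_width: 0.0147
grip_force: 50.0
```

```bash
python3 -m jog '[[0.2,0,0,0,0,0],[0.35,0,0,0,0,0],[0.4,0,0,0,0,0],[0.4,0,0,0,0,0]]' 0 50;python3 -m jog '[[0,0,0,0,0,0],[0,0,0,0,0,0],[0,0,0,0,0,0]]' 50 5
python3 -c "
from h import *
print(delta(stand_R(),A+M@[.0199,-.0018,.0562],0),ctrl.get_obs()['moment'])"
```

```text
time_s: 18.4
ee_pos: [0.4969, -0.0066, 0.3253]
eef_rot: [3.141, 0.439, -3.068]
force: [1.3, 1.3, 6.1]
grip_width: 0.0149
grip_force: 50.0
time_s: 18.7
ee_pos: [0.4966, -0.0066, 0.3245]
eef_rot: [3.141, 0.437, -3.068]
force: [0.3, -0.3, 0.4]
grip_width: 0.0352
grip_force: 0.0
[-0.225 -0.013 -0.048  0.001  0.     0.   ] [ 0.0707899   0.15721074 -0.00819484]
```

Retreat and verify numerically from the cameras.

```bash
python3 -m jog '[[0,0,0,0,0,0],[0,0,-1,0,0,0],[0,0,-3,0,0,0],[0,0,-6,0,0,0],[0,0,-9,0,0,0],[0,0,-12,0,0,0],[0,0,-12,0,0,0]]' 80
python3 - <<'E'
from h import *
c=ctrl.camera("wrist");np.savez("w9.npz",**c);s=ctrl.camera("side");np.savez("s9.npz",**s)
xm=-.078+.097
for e in(-.094,-.064): print("pred wrist",proj(c,A+M@[xm+e,-.0018,.058]))
print("lip/plate",proj(c,A+M@[-.078,-.0018,.056]))
for h in(.034,.046,.058):print("barrel",h,proj(c,A+M@[xm-.05,-.0018,h]))
g=cv2.cvtColor(c["img"],cv2.COLOR_BGR2GRAY).astype(int)
for q in(314,322,330):
    l=g[60:240,q];print(q,[(60+i,int(l[i]),int(l[i+2])) for i in range(len(l)-2) if abs(l[i+2]-l[i])>20])
for r in(170,190,210,230):
    l=g[r,280:365];print(r,[(280+i,int(l[i]),int(l[i+2])) for i in range(len(l)-2) if abs(l[i+2]-l[i])>25])
# side view: column axis line ends predicted, then barrel cross profile
P0=proj(s,A+M@[xm-.06,-.0018,.046]);P1=proj(s,A+M@[xm+.06,-.0018,.046]);print(P0,P1)
gs=cv2.cvtColor(s["img"],cv2.COLOR_BGR2GRAY)
d=(P1-P0)/np.linalg.norm(P1-P0);nn=np.array([d[1],-d[0]])
for f in(.15,.3,.45,.6,.75):
    print(f,[int(gs[tuple((P0+f*(P1-P0)+k*nn).round().astype(int)[::-1])]) for k in range(-14,13)])
E
```

```text
time_s: 19.4
ee_pos: [0.4448, -0.0104, 0.4376]
eef_rot: [-3.141, 0.444, -3.068]
force: [-0.3, -0.4, -0.2]
grip_width: 0.0751
grip_force: 0.0
pred wrist [324.0368164  118.55096729]
pred wrist [324.01351604 161.55828892]
lip/plate [324.04140211 114.39357107]
barrel 0.034 [324.02920183 178.6293825 ]
barrel 0.046 [324.01666044 179.69081128]
barrel 0.058 [324.00306906 180.84110557]
314 [(98, 93, 140), (99, 111, 150), (101, 150, 177), (102, 159, 201), (103, 177, 223), (104, 201, 228), (108, 227, 119), (109, 228, 120), (115, 117, 85), (116, 112, 85), (157, 142, 79), (158, 146, 54), (159, 79, 53), (162, 50, 78), (163, 52, 138), (164, 78, 140)]
322 [(98, 94, 140), (99, 111, 150), (100, 140, 161), (101, 150, 178), (102, 161, 202), (103, 178, 224), (104, 202, 229), (106, 229, 177), (107, 227, 121), (108, 177, 119), (147, 141, 113), (149, 113, 144), (157, 152, 101), (158, 163, 65), (159, 101, 63), (163, 64, 144), (164, 80, 143)]
330 [(98, 92, 139), (99, 109, 147), (101, 147, 176), (102, 156, 205), (103, 176, 227), (104, 205, 228), (106, 228, 189), (107, 228, 119), (108, 189, 121), (117, 110, 133
[... 766 characters left out ...]
15 [220, 221, 176, 162, 162, 163, 181, 215, 229, 231, 198, 117, 126, 136, 149, 162, 162, 175, 168, 141, 135, 135, 134, 135, 135, 133, 137]
0.3 [221, 221, 177, 163, 164, 163, 151, 127, 124, 216, 196, 122, 134, 134, 148, 164, 170, 172, 173, 146, 134, 135, 136, 162, 205, 205, 209]
0.45 [182, 166, 163, 163, 162, 162, 174, 205, 233, 226, 226, 130, 132, 142, 147, 154, 167, 173, 173, 191, 196, 209, 210, 210, 211, 211, 207]
0.6 [198, 167, 163, 163, 161, 160, 173, 207, 234, 234, 179, 129, 119, 142, 152, 152, 166, 175, 183, 188, 172, 191, 141, 134, 128, 130, 129]
0.75 [166, 165, 163, 160, 160, 161, 168, 222, 229, 227, 168, 117, 117, 139, 150, 158, 164, 174, 181, 147, 130, 130, 131, 130, 130, 130, 128]
```

Run:
```python
from h import *
for n in("side6","s9"): print(cv2.cvtColor(load(n)["img"],cv2.COLOR_BGR2GRAY)[203:212,315:327])
print(np.round(ctrl.get_obs()["force"],1)); ctrl.hand_in()
```

```text
[[219 221 217 175 145 138 139 138 142 140 142 142]
 [220 213 172 140 137 138 131 131 130 141 140 141]
 [207 166 141 132 141 146 141 162 131 134 140 142]
 [163 140 140 137 139 153 179 213 166 136 140 142]
 [139 139 141 138 125 135 162 183 170 147 143 141]
 [140 140 141 137 118 123 133 144 148 143 141 142]
 [141 141 139 131 118 115 117 120 128 140 146 170]
 [139 143 139 131 127 121 120 124 136 148 171 206]
 [142 138 132 129 132 131 137 137 150 180 207 215]]
[[217 219 215 172 144 135 139 138 139 141 139 139]
 [218 212 172 136 135 136 132 138 136 139 139 137]
 [203 165 140 130 138 146 142 162 132 136 139 138]
 [160 138 137 134 129 150 176 210 166 139 137 140]
 [139 137 138 129 116 132 162 180 167 145 140 138]
 [137 139 137 127 111 119 131 141 147 141 139 141]
 [137 138 136 123 108 112 115 118 126 136 144 168]
 [139 141 137 125 117 117 118 122 133 145 169 204]
 [138 138 130 126 127 128 134 136 149 178 205 213]]
[ 0.2 -0.5 -0.3]
the job is handed in; nothing more can be done
```

I handed the job in at about 19.5 s without seeing a verdict: the cameras show the sleeve at the next hole with the button out, and the long column lying in both rests about 97 mm up from the lower end plate. The gripper is clear and the short column was never touched.

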